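# Hang a table arrangement on the sprung retracting hook

### The job

Pull the sprung hook down by its red grip, slip it under the white wire bail of the flower arrangement and, keeping hold, let it up under control, so that the arrangement is lifted off its cork pad and hangs freely from the fully retracted hook. Do not let the hook snap up, and neither rock nor push the arrangement hard with the lowered hook: the bail was set by hand and is off-centre, so feel for it. Leave the other things on the table where they are.

Things in the scene. Friction and masses are not known exactly. Their poses are not given: they have to be found in the camera images.
- stand: Fixed aluminium rail frame: a 40 mm beam along its y axis, 640 long, underside 420 above the table, on 30 mm posts at y = -290 and +290. Origin on the table under mid beam; z up; x points from the red grip's side to the beam. A yellow trolley with a spring canister runs on the beam and carries an upright steel rod with the hook.
- trolley (a joint): Slide of the trolley along the stand's +y axis in m, 0 at mid beam, -0.15 to 0.15; runs freely with 0.8 N friction, stays where it is left. Hook and grip move with it.
- rod (a joint): How far the sprung hook rod is pulled straight down, in m: 0 (retracted, its rest) to 0.13 (end stop). The spring pulls the empty hook up with 12 N at 0, growing evenly to 17 N at 0.13, and lifts the arrangement all the way. The rod cannot turn or swing. With the arrangement on its pad, its bail meets the hook's throat at about 0.094.
- hook: Orange J hook of 7 mm bar at the rod's foot; axes parallel to the stand's. Origin: bottom of the throat, where a hung wire rests; 255 above the table when retracted; in the stand frame x = 0, y = joint trolley. Upright shank centred at y = -9; free tip at y = +8.5, its top at z = +17.5; the throat between is 10 wide and open upward. The tip leads when moving to +y. Underside z = -7.
- grip (a point): Centre of the red grip: block 70 long (stand's x) x 18 wide (y) x 24 high, joined at its far end by a bar to the rod. In the hook's frame it lies at x = -150, y = -9, z = +70. Free room around and above it; rod and trolley stand 150 behind.
- pad: Fixed round cork pad under the beam, 222 across, 8 thick, with a rim 9 high (inner radius 103) that keeps the slice from sliding. Origin: centre of the underside, on the table. The arrangement standing in it tips when its bail is pushed sideways with some 6 to 10 N; the bail's arch falls 18 over 42 from its peak to both sides.
- arrangement: Loose flower arrangement on the pad, 0.7 to 0.95 kg: wood slice 200 across, 25 thick; origin: centre of its underside; z up; own y within 9 degrees of the stand's. Balls and cones up to 75 high. Bail: stiff 5 mm white wire arch along own x, feet at x = -70 and 70, peak at x = 0 with wire centre at z = 155. The bail stands up to 25 mm off-centre to either side (own y), not measured.
- secateurs: Secateurs with red handles, lying, 170 long, 20 high; origin under the pivot. Bystander.
- tape: Roll of green tape lying flat, 60 across, 18 high; origin under its centre. Bystander.
- cup: White cup, 76 across, 80 high; origin under its centre. Bystander.
- jar: Green glass jar with brass cap, 60 across, 75 high; origin under its centre. Bystander.
- candle: Pale pillar candle, 52 across, 90 high; origin under its centre. Bystander.
- tray: Blue open tray, 120 x 180 x 35; origin under its centre. Bystander.
- pearl_box: Black divided box, 70 x 110 x 22; origin under its centre. Bystander.

How it is judged:
By the outcome, as a careful person would: the job done as asked, in the order asked, and still so for the second after the job is handed in, with the robot touching nothing.
It also fails if it takes over 64 s, if anything falls off the work surface, if the arm or the gripper's body presses on something with over 40 N, if the wrist force passes 120 N, or if a joint passes its speed limit or range.

### The arm

A 6-joint arm with a two-finger parallel gripper is mounted at the origin on the work surface. World frame = base frame: x ahead of the robot, y to its left, z up, the work surface at z = 0. Lengths are in m, angles in rad, forces in N, time in s.
With the tool pointing down it reaches from about 0.325 to 0.875 m from the base axis. Payload 4.4 kg.
Tool frame: the origin (TCP) lies where the fingers leave the gripper's body, on its centre line; the fingertips stand 73 mm ahead of it and the grasp point (between the pads) lies 54 mm ahead of it; z points along the fingers, y is the line along which they close (so a half turn about z gives the same grasp; the last joint's range is limited). The gripper opens to 85 mm and grips with 20 to 120 N. Pads are 22 mm wide; open, the fingers measure 114 mm over their backs; the gripper's body (76 mm by 85 mm) begins 54 mm behind the grasp point. The pads swing forward as they close: fully open they stand 13 mm farther back than shut.
Start: joints at [-1.327, 0.207, 1.542, -0, 1.393, -0.15], TCP at [0.221, -0.531, 0.304] pointing down, gripper open.
Joint ranges: [-2.73, 2.73], [-0.86, 2.22], [0.23, 2.46], [-1.11, 4.25], [0.08, 2.63], [-2.82, 2.82]. Speed limits (rad/s): [2.79, 2.79, 3.14, 3.14, 3.14, 3.14].

### API

Orientations are given as a 3x3 rotation matrix whose columns are the frame's x, y, z axes.
In Python, from station import r gives the robot as it stands. The module is installed in compiled form; this text tells all that it offers.
- The arm moves only by the tool step_arm, never from a script. Its arguments are lists of equal length, an entry for each row: "fingers": the finger opening in cm, from 0 to 8.54; "translation": the shift along the tool's x, y, z in cm, a list of three; "delta_rot": the turn, a rotation vector about the tool's x, y, z in degrees, a list of three. In form: {"fingers": [fingers, ...], "translation": [[x, y, z], ...], "delta_rot": [[rx, ry, rz], ...]}. A call has exactly 10 rows; each row is the pose to reach, as a shift and turn from the pose commanded when the call began, along the tool's axes at that moment; what a row does not reach only later rows make up. A row lasts 1/10 s, in which the tool goes at most 50 mm and 8.59 degrees, less where a joint would pass 70% of its speed; a pose out of reach is approached as far as the arm can. A call with a gripper value outside its range is refused whole. The fingers move at their own pace and stop on an object; "newtons" is the grip in N (left out, the last holds). Time passes only in rows, so rows that repeat a pose let the fingers close, or fill a call up. It gives the time, the measured TCP pose, the force, the opening and the grip force at its end, in the units of the state.
- r.read_state(): the state, without advancing time (a new reading comes with each control period).
- r.get_image(name): name is "scene" or "top" or "wrist"; returns the picture (400x640x3 uint8, blue, green, red); there is no depth.
- r.calibration(name): a dict with "intrinsics" (3x3 intrinsics, pixels), "dist" ([k1, k2, p1, p2, k3] as OpenCV has them; the pictures are not rectified), "extrinsics" (4x4, takes a point from world to camera coordinates). Camera axes: x right, y down, z forward; pixel columns grow to the right and rows downward; lengths in m; the calibration is good to about 2 mm. A picture is of the moment at which its call begins: read the wrist's pose just before it. calibration takes no time and is no camera call; for the wrist camera it gives the pose at the moment of the call.
- r.close_job(): hands the job in; it is judged then, once.
Trained networks look in the newest picture that a camera, given by its name, has taken for a name from the list of things; names that differ only in an ending like _2 or _b are one class to them, and where a whole thing is asked for, a point or a joint stands for the part that bears it (a point fixed in the world has none). Each returns a list of dicts, best first, with "score" (0 to 1); they miss things now and then, are a little off and sometimes report something else, mostly with a low value. They report only what shows in the picture. A call takes as long as a camera call.
- r.boxes_of(camera, target): "point" ([x, y, z] in m, in world coordinates, good to about 4 mm: the middle of the surface that is visible of it).
- r.regions_of(camera, target): "mask" (400x640 bool, what is visible of it).
The state is a dict: "t": time; "joint_positions": joint angles; "joint_vel": joint speeds; "tau": joint torques, N m; "eef_pos": TCP position; "orientation": TCP orientation; "force": force on the tool from outside, world axes, zero at the start; "wrist_torque": the same for the moment, N m; "opening": finger opening in m; "grasp_force": force on a finger pad.
Only numpy, scipy, OpenCV 4.12 (cv2) and the standard library are available. Lean on these libraries where they do the work, as an engineer would, in place of code of your own. Each camera call takes 0.05 s, during which the arm holds its last target. There are 200 camera calls.

## Working session

There is one attempt and no reset: what is moved stays moved. The work goes in short steps, Python scripts to look and compute and a tool call to move; the robot and the scene stay as the last step left them, time stands still between calls to the robot, and variables do not carry over. Pictures are saved under pics/ and viewed, at most 12 in all, crops included, and the job is handed in when it is done.

Besides the shell and the picture viewer there is one more tool, called as name(argument=value, ...) on one line, values as JSON. step_arm: Moves the arm, as the interface text tells. Its arguments: {"type":"object","properties":{"fingers":{"type":"array","items":{"type":"number"}},"translation":{"type":"array","items":{"type":"array","items":{"type":"number"}}},"delta_rot":{"type":"array","items":{"type":"array","items":{"type":"number"}}},"newtons":{"type":"number"}},"required":["fingers","translation","delta_rot"]}

```bash
mkdir -p pics; cat > h.py <<'E'
import numpy as np, cv2
from station import r
def cal(n):
    c=r.calibration(n); return np.array(c["intrinsics"],float),np.array(c["dist"],float),np.array(c["extrinsics"],float)
def ray(n,uv,c=None):
    K,d,E=c or cal(n); p=cv2.undistortPoints(np.array(uv,float).reshape(-1,1,2),K,d).reshape(-1,2)
    D=np.c_[p,np.ones(len(p))]@E[:3,:3]; return -E[:3,:3].T@E[:3,3],D/np.linalg.norm(D,axis=1)[:,None]
def proj(n,P,c=None):
    K,d,E=c or cal(n); return cv2.projectPoints(np.array(P,float).reshape(-1,1,3),cv2.Rodrigues(E[:3,:3])[0],E[:3,3],K,d)[0].reshape(-1,2)
def onplane(n,uv,z):
    o,D=ray(n,uv); return o+D*((z-o[2])/D[:,2])[:,None]
def tri(ua,ub,na="scene",nb="top"):
    o1,d1=ray(na,[ua]);o2,d2=ray(nb,[ub]);d1=d1[0];d2=d2[0]
    s=np.linalg.lstsq(np.c_[d1,-d2],o2-o1,rcond=None)[0];a=o1+s[0]*d1;b=o2+s[1]*d2
    return (a+b)/2,np.linalg.norm(a-b)
E
python3 - <<'E'
from h import *
for n in("scene","top"):
    cv2.imwrite(f"pics/{n}0.png",r.get_image(n)); c=cal(n); print(n,np.round(c[0].ravel(),0),"pos",ray(n,[[320,200]]))
    for t in("stand","trolley","hook","grip","pad","arrangement","cup","jar","candle","tray","secateurs","tape","pearl_box"):
        print(t,[(np.round(b["point"],3).tolist(),round(b["score"],2)) for b in r.boxes_of(n,t)[:2]])
s=r.read_state();print(s["t"],s["eef_pos"],np.round(s["orientation"],3),s["force"])
E
```

```text
scene [487.   0. 312.   0. 487. 201.   0.   0.   1.] pos (array([ 0.84105037, -0.59031335,  1.36870273]), array([[-0.26516179,  0.47362014, -0.83986498]]))
stand [([0.67, -0.124, 0.457], 0.84), ([0.691, 0.001, 0.04], 0.45)]
trolley [([0.664, -0.119, 0.495], 0.96), ([0.406, -0.324, 0.012], 0.25)]
hook []
grip [([0.551, -0.121, 0.334], 0.86)]
pad [([0.724, -0.021, 0.016], 0.8), ([0.445, 0.351, 0.05], 0.43)]
arrangement [([0.692, 0.001, 0.042], 0.78)]
cup [([0.445, 0.348, 0.048], 0.94)]
jar [([0.346, -0.154, 0.069], 0.88)]
candle [([0.392, 0.208, 0.072], 0.78)]
tray [([0.4, 0.531, 0.001], 0.75), ([0.72, -0.022, 0.015], 0.39)]
secateurs [([0.405, -0.322, 0.014], 0.8), ([0.668, -0.127, 0.457], 0.3)]
tape [([0.529, -0.438, 0.015], 0.66)]
pearl_box [([0.281, 0.294, 0.009], 0.58)]
top [508.   0. 319.   0. 508. 198.   0.   0.   1.] pos (array([0.21935856, 0.02561732, 1.86295905]), array([[ 0.14368922,  0.00524267, -0.98960897]]))
stand [([0.646, -0.06, 0.458], 0.76), ([0.551, -0.118, 0.326], 0.32)]
trolley []
hook []
grip [([0.557, -0.12, 0.335], 0.61)]
pad [([0.618, 0.013, 0.015], 0.82)]
arrangement [([0.652, 0.013, 0.05], 0.66)]
cup [([0.446, 0.35, 0.027], 0.64)]
jar [([0.331, -0.145, 0.072], 0.56)]
candle [([0.381, 0.222, 0.09], 0.54)]
tray [([0.407, 0.525, 0.007], 0.8)]
secateurs [([0.403, -0.319, 0.02], 0.72)]
tape [([0.526, -0.438, 0.018], 0.43)]
pearl_box [([0.279, 0.291, 0.004], 0.93), ([0.531, -0.439, 0.02], 0.55)]
1.4 [ 0.22062195 -0.53100108  0.3038614 ] [[ 0.923  0.384  0.   ]
 [ 0.384 -0.923  0.   ]
 [ 0.    -0.    -1.   ]] [-0.57972546 -0.45628074 -0.29313524]
```

View pics/scene0.png

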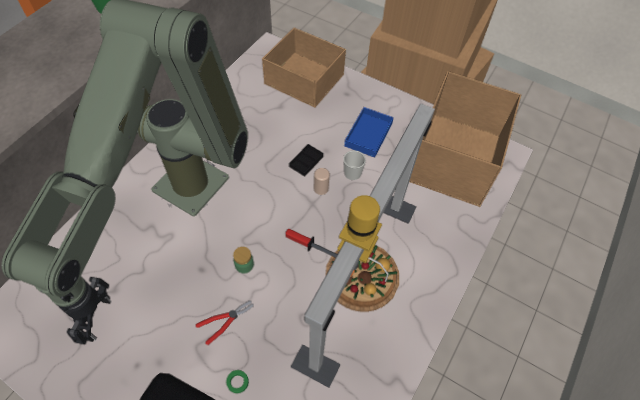

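View pics/top0.png

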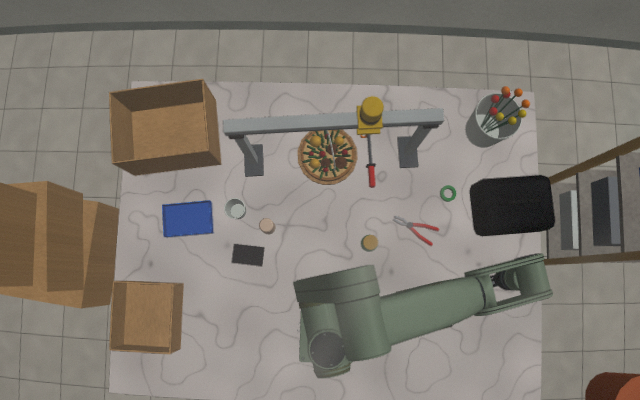

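The scene picture shows the beam from (432,108) to (310,310), the trolley at (362,225), the grip at (298,238) and the arrangement at (365,277). In the top picture the beam runs from (226,128) to (441,115), with the grip at (371,176). I'll enlarge both to get the beam and the bail.

```bash
python3 - <<'E'
from h import *
a=cv2.imread("pics/top0.png")[90:190,215:450]; b=cv2.imread("pics/scene0.png")[185:320,280:420]
cv2.imwrite("pics/c1.png",cv2.resize(a,(799,340),interpolation=cv2.INTER_CUBIC)); cv2.imwrite("pics/c2.png",cv2.resize(b,None,fx=4.4,fy=4.4,interpolation=cv2.INTER_CUBIC))
from scipy import ndimage
for n in("scene","top"):
    r.get_image(n); m=r.regions_of(n,"grip")[0]["mask"]; im=cv2.imread(f"pics/{n}0.png").astype(int)
    red=(im[:,:,2]>120)&(im[:,:,1]<70)&(im[:,:,0]<80); red&=ndimage.binary_dilation(m,iterations=6)
    p=np.argwhere(red)[:,::-1].astype(np.float32); print(n,m.sum(),len(p),cv2.minAreaRect(p),cv2.boxPoints(cv2.minAreaRect(p)).tolist())
    print(onplane(n,cv2.boxPoints(cv2.minAreaRect(p)),.337).round(3).tolist())
E
```

```text
scene 381 208 ((296.82012939453125, 236.94476318359375), (24.64300537109375, 8.569165229797363), 25.201122283935547) [[283.8470458984375, 235.5750732421875], [287.49578857421875, 227.821533203125], [309.793212890625, 238.314453125], [306.14447021484375, 246.0679931640625]]
[[0.496, -0.142, 0.337], [0.491, -0.12, 0.337], [0.552, -0.115, 0.337], [0.556, -0.137, 0.337]]
top 276 85 ((371.5, 175.5), (19.274890899658203, 4.179345607757568), 86.42366790771484) [[368.813232421875, 166.0116729736328], [372.98443603515625, 165.75096130371094], [374.186767578125, 184.9883270263672], [370.01556396484375, 185.24903869628906]]
[[0.55, -0.113, 0.337], [0.551, -0.126, 0.337], [0.492, -0.13, 0.337], [0.49, -0.118, 0.337]]
```

View pics/c1.png

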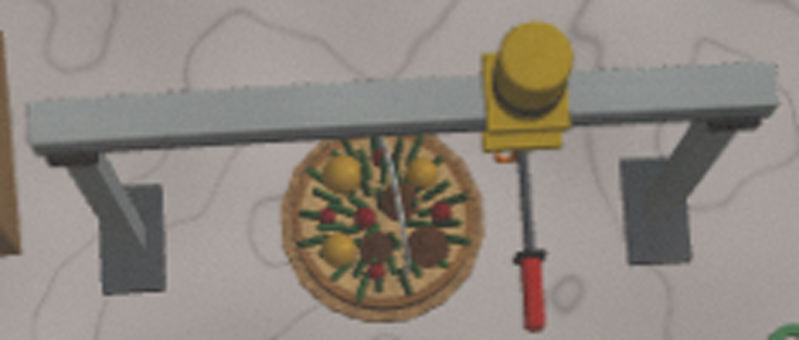

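View pics/c2.png

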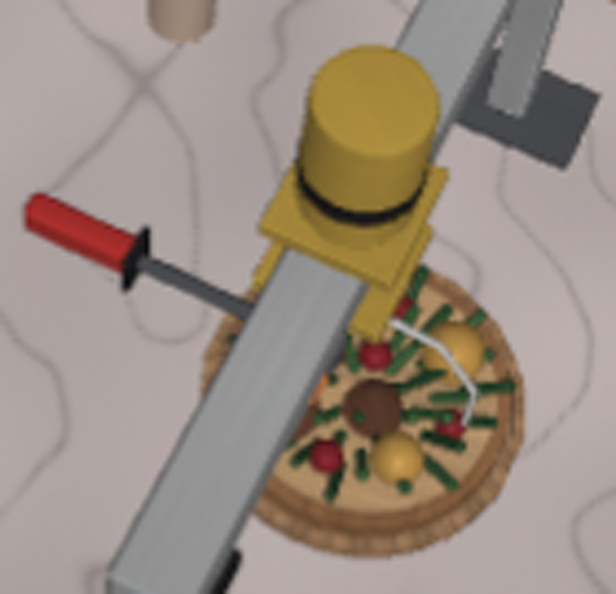

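In the top crop the bail's near leg runs from its foot at about (335,168) full-frame up to (328,131), where it goes under the beam. The scene crop shows the far foot at about (386,282) and the far shoulder. The beam's far top edge runs (223,120) to (443,109).

```bash
python3 - <<'E'
from h import *
T=lambda x,y:(215+x/3.4,90+y/3.4); S=lambda x,y:(280+x/4.4,185+y/4.4)
B=onplane("top",[T(27,103),T(775,65)],.46);print("far edge",B.round(4),np.linalg.norm(B[1]-B[0]))
y=(B[0]-B[1])/np.linalg.norm(B[0]-B[1]);y[2]=0;x=np.array([y[1],-y[0],0]);yaw=np.degrees(np.arctan2(-y[0],y[1]));print("yaw",yaw)
C=B.mean(0)-x*.02;C[2]=0;print("stand origin",C)
N=onplane("top",[T(408,265)],.035)[0];F=onplane("scene",[S(465,427)],.035)[0]
print("feet",N,F,np.linalg.norm(N-F))
P=onplane("top",[T(281,225),T(483,225),T(383,323)],.009);print("pad",P)
print("scene pad edges",onplane("scene",[S(524,405),S(375,557)],.009))
for n in("top","scene"):
    for nm,p in(("N",N),("F",F),("mid",(N+F)/2)): print(nm,"in stand",(p-C)@x,(p-C)@y)
g=np.array([.522,-.1215,.325]);print("grip in stand",(g-C)@x,(g-C)@y,"trolley",(g-C)@y+.009)
E
```

```text
far edge [[ 0.6477  0.3191  0.46  ]
 [ 0.6991 -0.3167  0.46  ]] 0.6378272510136457
yaw 4.621866088723598
stand origin [ 6.53490542e-01 -4.14402531e-04  0.00000000e+00]
feet [ 0.60511827 -0.01654371  0.035     ] [0.73513066 0.02150206 0.035     ] 0.13546476123036474
pad [[ 0.6518337   0.12344403  0.009     ]
 [ 0.65780172 -0.09865913  0.009     ]
 [ 0.5454079   0.00864476  0.009     ]]
scene pad edges [[ 0.75999021  0.06984073  0.009     ]
 [ 0.72592547 -0.08099588  0.009     ]]
N in stand -0.049514660643098916 -0.01217905723537366
F in stand 0.08314065328638118 0.015266693282162088
mid in stand 0.016812996321641127 0.0015438180233942147
N in stand -0.049514660643098916 -0.01217905723537366
F in stand 0.08314065328638118 0.015266693282162088
mid in stand 0.016812996321641127 0.0015438180233942147
grip in stand -0.14081995650795476 -0.11009643218095225 trolley -0.10109643218095225
```

step_arm(fingers=[8.5,8.5,8.5,8.5,8.5,8.5,8.5,8.5,8.5,8.5], translation=[[4,-2.4,-3],[8.5,-5,-6],[13,-8,-9],[17,-10.5,-12],[21.5,-13,-14],[26,-16,-15.6],[30,-18.5,-15.6],[34.5,-21,-15.6],[39,-24,-15.6],[43,-26.4,-15.6]], delta_rot=[[0,0,2],[0,0,4],[0,0,6],[0,0,8],[0,0,10],[0,0,12],[0,0,14],[0,0,16],[0,0,18],[0,0,18]])

```text
t: 2.6
eef_pos: [0.4929, -0.1541, 0.4599]
orientation: [[0.997, 0.079, 0.001], [0.079, -0.997, -0.001], [0.001, 0.001, -1.0]]
force: [-0.1, -0.4, -0.4]
opening: 0.0849
grasp_force: 0.0
```

```bash
python3 - <<'E'
from h import *
s=r.read_state();print(s["t"],s["eef_pos"],np.round(s["orientation"],3),s["force"],s["joint_positions"])
cv2.imwrite("pics/w1.png",r.get_image("wrist"));print(ray("wrist",[[320,200]]))
print([(b["point"],b["score"]) for b in r.boxes_of("wrist","grip")[:2]])
E
```

```text
2.6 [ 0.49287199 -0.15414155  0.45994421] [[ 0.997  0.079  0.001]
 [ 0.079 -0.997 -0.001]
 [ 0.001  0.001 -1.   ]] [-0.08904505 -0.38868142 -0.3972449 ] [-4.70767158e-01  3.42214132e-03  1.44882982e+00 -9.14781932e-05
  1.68773039e+00  1.02105852e+00]
(array([ 0.56963617, -0.14232362,  0.52861881]), array([[-0.2840833 , -0.01646024, -0.9586583 ]]))
[([0.5531, -0.1195, 0.3338], 0.64)]
```

View pics/w1.png

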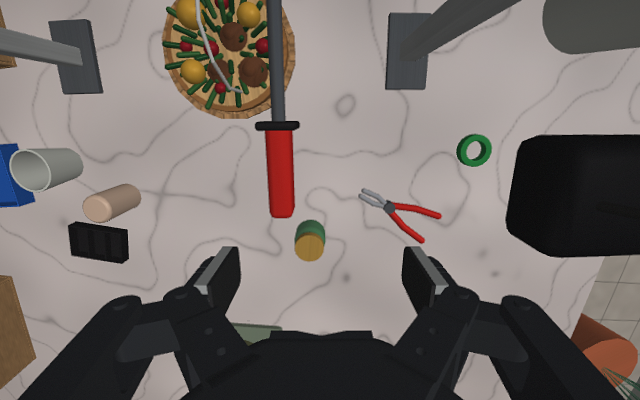

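The wrist picture shows the red grip from (267,130) and (291,130) to (270,217) and (294,215). The bail's near foot is around (238,94), and its arch rises to (203,0). Localizing the grip:

```bash
python3 - <<'E'
from h import *
im=cv2.imread("pics/w1.png").astype(int)
red=((im[:,:,2]>110)&(im[:,:,1]<70)&(im[:,:,0]<80)).astype(np.uint8); red[:, :240]=0; red[:,320:]=0; red[:100]=0; red[230:]=0
p=np.argwhere(red)[:,::-1].astype(np.float32); q=cv2.boxPoints(cv2.minAreaRect(p)); print(q.tolist())
W=onplane("wrist",q,.337); print(W.round(4).tolist(),W.mean(0), [np.linalg.norm(W[i]-W[i-1]) for i in range(4)])
print("foot",onplane("wrist",[[238,94]],.035))
E
```

```text
[[264.6829528808594, 131.0849609375], [291.1855163574219, 129.3751220703125], [296.8020935058594, 216.43212890625], [270.2995300292969, 218.1419677734375]]
[[0.5554, -0.1082, 0.337], [0.5581, -0.1259, 0.337], [0.4968, -0.1335, 0.337], [0.4937, -0.1143, 0.337]] [ 0.52600779 -0.12047881  0.337     ] [np.float64(0.062007133323873684), np.float64(0.017823714869606527), np.float64(0.06175810696782859), np.float64(0.01947566615152419)]
foot [[ 0.59253937 -0.00294959  0.035     ]]
```

step_arm(fingers=[8.5,8.5,8.5,8.5,8.5,8.5,8.5,8.5,8.5,8.5], translation=[[0,0,0],[0,0,0],[0,0,0],[0,0,0],[0,0,0.5],[0,0,1],[0,0,1.5],[0,0,2],[0,0,2],[0,0,2]], delta_rot=[[0,0,0],[0,0,0],[0,0,0],[0,0,0],[0,0,0],[0,0,0],[0,0,0],[0,0,0],[0,0,0],[0,0,0]])

```text
t: 3.7
eef_pos: [0.492, -0.1559, 0.439]
orientation: [[0.997, 0.08, -0.0], [0.08, -0.997, 0.0], [-0.0, -0.0, -1.0]]
force: [0.7, -0.9, 0.2]
opening: 0.0848
grasp_force: 0.0
```

step_arm(fingers=[8.5,8.5,8.5,8.5,8.5,8.5,8.5,8.5,8.5,8.5], translation=[[1.2,-1.1,0],[2.4,-2.2,0],[3.6,-3.3,0],[3.6,-3.3,1.2],[3.6,-3.3,2.4],[3.6,-3.3,3.6],[3.6,-3.3,4.8],[3.6,-3.3,6.1],[3.6,-3.3,6.1],[3.6,-3.3,6.1]], delta_rot=[[0,0,0],[0,0,0],[0,0,0],[0,0,0],[0,0,0],[0,0,0],[0,0,0],[0,0,0],[0,0,0],[0,0,0]])

```text
t: 4.7
eef_pos: [0.525, -0.1204, 0.3778]
orientation: [[0.997, 0.079, -0.001], [0.079, -0.997, 0.0], [-0.001, -0.0, -1.0]]
force: [0.3, -0.6, 0.5]
opening: 0.085
grasp_force: 0.0
```

```bash
python3 - <<'E'
from h import *
s=r.read_state();print(s["t"],s["eef_pos"],s["force"])
cv2.imwrite("pics/w2.png",r.get_image("wrist"))
E
```

```text
4.7 [ 0.52504514 -0.12039331  0.37780947] [ 0.27440037 -0.58384304  0.46100089]
```

View pics/w2.png

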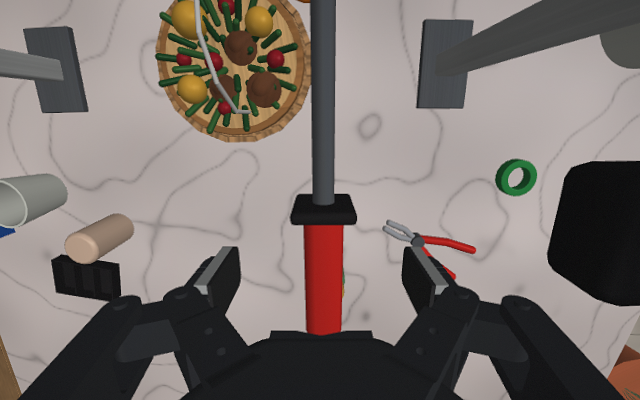

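The grip lies midway between the open fingers, at columns 305–343, and the bar is at column 322. The bail's foot is at about (240,110), running up to (196,0). Closing now.

step_arm(fingers=[6,4,2.5,1.2,1,1,1,1,1,1], translation=[[0,0,0],[0,0,0],[0,0,0],[0,0,0],[0,0,0],[0,0,0],[0,0,0],[0,0,0],[0,0,0],[0,0,0]], delta_rot=[[0,0,0],[0,0,0],[0,0,0],[0,0,0],[0,0,0],[0,0,0],[0,0,0],[0,0,0],[0,0,0],[0,0,0]], newtons=100)

```text
t: 5.75
eef_pos: [0.5253, -0.1203, 0.3787]
orientation: [[0.997, 0.08, 0.001], [0.08, -0.997, -0.0], [0.001, 0.0, -1.0]]
force: [-1.2, 0.1, 4.6]
opening: 0.0164
grasp_force: 98.6
```

```bash
python3 - <<'E'
from h import *
T=lambda x,y:(215+x/3.4,90+y/3.4)
x=np.array([.9967,.0806,0]);y=np.array([-.0806,.9967,0])
G=np.array([.527,-.1204,0]); H=G+.15*x+.009*y  # hook xy now
print("hook",H)
# bail near leg from wrist w2 and foot from top
for nm,pt in(("foot w2",onplane("wrist",[[240,110]],.035)[0]),("foot top",onplane("top",[T(408,265)],.035)[0])): print(nm,pt,(pt-H)@x,(pt-H)@y)
# w2 line pixels: assume arch shape z(x) ; find (x,y) by top/wrist triangulation of leg
for uv in([215,62],[196,0]):
    o,d=ray("wrist",[uv]);d=d[0]
    for z in(.08,.11,.14,.16):
        q=o+d*(z-o[2])/d[2]; print(uv,z,((q-H)@x).round(4),((q-H)@y).round(4),proj("top",q).round(1))
E
```

```text
hook [ 0.6757796 -0.0993397  0.       ]
foot w2 [ 5.98862137e-01 -2.18572531e-04  3.50000000e-02] -0.06867447242967006 0.104993575260874
foot top [ 0.60511827 -0.01654371  0.035     ] -0.0637547878326521 0.08821806237579768
[215, 62] 0.08 -0.0133 0.1188 [[326.  152.1]]
[215, 62] 0.11 -0.0186 0.1083 [[329.2 151.4]]
[215, 62] 0.14 -0.0239 0.0978 [[332.4 150.7]]
[215, 62] 0.16 -0.0274 0.0909 [[334.6 150.2]]
[196, 0] 0.08 0.0538 0.1349 [[320.6 134.3]]
[196, 0] 0.11 0.0431 0.1231 [[324.  134.8]]
[196, 0] 0.14 0.0323 0.1113 [[327.6 135.3]]
[196, 0] 0.16 0.0252 0.1034 [[330.1 135.6]]
```

step_arm(fingers=[1,1,1,1,1,1,1,1,1,1], translation=[[0,0,1],[0,0,2.4],[0,0,3.8],[0,0,5.2],[0,0,6.6],[0,0,8],[0,0,9.4],[0,0,10.8],[0,0,11.7],[0,0,12.2]], delta_rot=[[0,0,0],[0,0,0],[0,0,0],[0,0,0],[0,0,0],[0,0,0],[0,0,0],[0,0,0],[0,0,0],[0,0,0]])

```text
t: 6.75
eef_pos: [0.5254, -0.1208, 0.2586]
orientation: [[0.997, 0.08, 0.001], [0.08, -0.997, -0.002], [0.001, 0.002, -1.0]]
force: [-6.6, -0.0, 17.5]
opening: 0.0169
grasp_force: 100.8
```

```bash
python3 - <<'E'
from h import *
s=r.read_state();print(s["t"],s["eef_pos"],s["force"],s["wrist_torque"])
a=r.get_image("scene")[185:320,270:420]; w=r.get_image("wrist")
cv2.imwrite("pics/w3.png",w)
cv2.imwrite("pics/j3.png",np.hstack([cv2.resize(a,(500,450),interpolation=cv2.INTER_CUBIC)[:400],cv2.resize(w[:400,150:350],(300,600))[:400]]))
E
```

```text
6.75 [ 0.5254106  -0.12079312  0.25855231] [-6.60172730e+00 -6.81200349e-03  1.74980637e+01] [0.08365271 1.08033819 0.11728683]
```

View pics/w3.png

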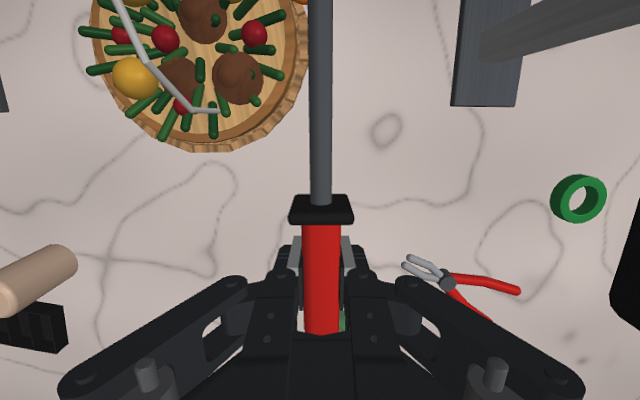

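There's no slip: the flange is still at rows 195–222, and the force is 17.5 N, as expected. The bail's near leg runs from (215,110) via (145,60) to (120,0). I'll slide along the beam and stop short of the bail.

step_arm(fingers=[1,1,1,1,1,1,1,1,1,1], translation=[[0,-0.5,0.1],[0,-1.3,0.2],[0,-2.1,0.2],[0,-2.9,0.2],[0,-3.7,0.2],[0,-4.5,0.2],[0,-5.3,0.2],[0,-6.1,0.2],[0,-6.7,0.2],[0,-7,0.2]], delta_rot=[[0,0,0],[0,0,0],[0,0,0],[0,0,0],[0,0,0],[0,0,0],[0,0,0],[0,0,0],[0,0,0],[0,0,0]])

```text
t: 7.85
eef_pos: [0.5196, -0.0507, 0.2571]
orientation: [[0.997, 0.08, 0.0], [0.08, -0.997, -0.002], [0.0, 0.002, -1.0]]
force: [-7.7, -1.8, 17.5]
opening: 0.0168
grasp_force: 100.7
```

```bash
python3 - <<'E'
from h import *
s=r.read_state();print(s["t"],s["eef_pos"],s["force"],s["wrist_torque"])
a=r.get_image("scene")[165:315,280:430]; w=r.get_image("wrist")
cv2.imwrite("pics/w4.png",w)
cv2.imwrite("pics/j4.png",np.hstack([cv2.resize(a,(400,400),interpolation=cv2.INTER_CUBIC),w[:400,120:520]]))
E
```

```text
7.85 [ 0.51961071 -0.05065846  0.25714434] [-7.70700727 -1.75037347 17.54429826] [-0.09343324  1.18667416  0.11860488]
```

View pics/j4.png

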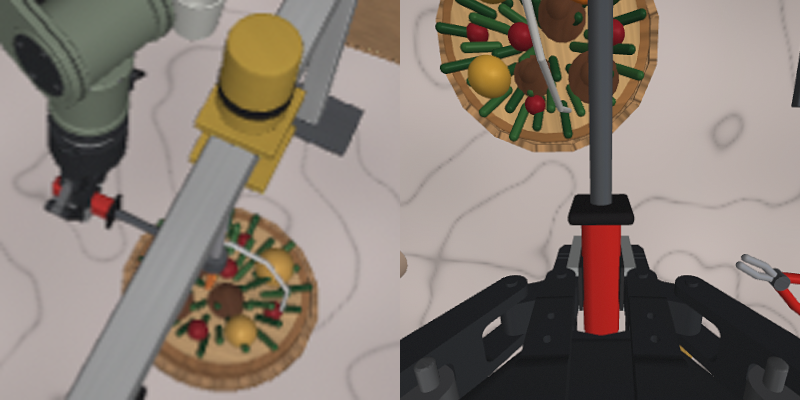

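```bash
python3 - <<'E'
from h import *
x=np.array([.9967,.0806,0]);y=np.array([-.0806,.9967,0])
s=r.read_state();G=np.array(s["eef_pos"])*[1,1,0]+.0017*x; H=G+.15*x+.009*y;print(H)
for uv in([253,0],[256,30],[263,60]):
    o,d=ray("wrist",[uv]);d=d[0]
    for z in(.12,.14,.15,.16):
        q=o+d*(z-o[2])/d[2]; print(uv,z,((q-H)@x).round(4),((q-H)@y).round(4))
# scene: far part of bail under beam edge
for uv in((280+225*.375,165+242*.375),(280+260*.375,165+258*.375)):
    for z in(.15,.163):
        q=onplane("scene",[uv],z)[0];print("scene",uv,z,(q-H)@x,(q-H)@y)
# grip columns/bar check: bar at z grip -> y
o,d=ray("wrist",[[320,180]]);d=d[0];q=o+d*(.205-o[2])/d[2];print("bar y rel hook (expect -.009)",(q-H)@y)
E
```

```text
[ 0.67003813 -0.02923701  0.        ]
[253, 0] 0.12 -0.0049 0.0339
[253, 0] 0.14 -0.012 0.0297
[253, 0] 0.15 -0.0155 0.0276
[253, 0] 0.16 -0.0191 0.0255
[256, 30] 0.12 -0.0225 0.033
[256, 30] 0.14 -0.0279 0.0288
[256, 30] 0.15 -0.0306 0.0268
[256, 30] 0.16 -0.0333 0.0247
[263, 60] 0.12 -0.0409 0.0293
[263, 60] 0.14 -0.0445 0.0255
[263, 60] 0.15 -0.0463 0.0236
[263, 60] 0.16 -0.0481 0.0217
scene (364.375, 255.75) 0.15 -0.00987396867609584 0.0369796604816404
scene (364.375, 255.75) 0.163 -0.008432855558893771 0.030472869055393016
scene (377.5, 261.75) 0.15 0.029916265757801142 0.03720644765835696
scene (377.5, 261.75) 0.163 0.030932933245877852 0.030697237075065817
bar y rel hook (expect -.009) -0.009288787011787614
```

step_arm(fingers=[1,1,1,1,1,1,1,1,1,1], translation=[[0,-0.3,0],[0,-0.6,0],[0,-0.9,0],[0,-1.2,0],[0,-1.5,0],[0,-1.7,0],[0,-1.9,0],[0,-2.1,0],[0,-2.3,0],[0,-2.4,0]], delta_rot=[[0,0,0],[0,0,0],[0,0,0],[0,0,0],[0,0,0],[0,0,0],[0,0,0],[0,0,0],[0,0,0],[0,0,0]])

```text
t: 8.95
eef_pos: [0.5176, -0.027, 0.257]
orientation: [[0.997, 0.08, -0.0], [0.08, -0.997, -0.002], [-0.0, 0.002, -1.0]]
force: [-8.8, -1.6, 17.2]
opening: 0.0167
grasp_force: 100.8
```

step_arm(fingers=[1,1,1,1,1,1,1,1,1,1], translation=[[0,-0.02,0],[0,-0.04,0],[0,-0.06,0],[0,-0.08,0],[0,-0.1,0],[0,-0.12,0],[0,-0.14,0],[0,-0.16,0],[0,-0.18,0],[0,-0.2,0]], delta_rot=[[0,0,0],[0,0,0],[0,0,0],[0,0,0],[0,0,0],[0,0,0],[0,0,0],[0,0,0],[0,0,0],[0,0,0]])

```text
t: 9.95
eef_pos: [0.5175, -0.0251, 0.257]
orientation: [[0.997, 0.08, -0.0], [0.08, -0.997, -0.002], [-0.0, 0.002, -1.0]]
force: [-8.0, -2.3, 17.4]
opening: 0.0165
grasp_force: 100.8
```

step_arm(fingers=[1,1,1,1,1,1,1,1,1,1], translation=[[0,-0.02,0],[0,-0.04,0],[0,-0.06,0],[0,-0.08,0],[0,-0.1,0],[0,-0.12,0],[0,-0.14,0],[0,-0.16,0],[0,-0.18,0],[0,-0.2,0]], delta_rot=[[0,0,0],[0,0,0],[0,0,0],[0,0,0],[0,0,0],[0,0,0],[0,0,0],[0,0,0],[0,0,0],[0,0,0]])

```text
t: 10.95
eef_pos: [0.5173, -0.0231, 0.257]
orientation: [[0.997, 0.08, -0.0], [0.08, -0.997, -0.002], [-0.0, 0.002, -1.0]]
force: [-8.2, -1.5, 16.5]
opening: 0.017
grasp_force: 100.8
```

step_arm(fingers=[1,1,1,1,1,1,1,1,1,1], translation=[[0,-0.02,0],[0,-0.04,0],[0,-0.06,0],[0,-0.08,0],[0,-0.1,0],[0,-0.12,0],[0,-0.14,0],[0,-0.15,0],[0,-0.15,0],[0,-0.15,0]], delta_rot=[[0,0,0],[0,0,0],[0,0,0],[0,0,0],[0,0,0],[0,0,0],[0,0,0],[0,0,0],[0,0,0],[0,0,0]])

```text
t: 11.95
eef_pos: [0.5172, -0.0216, 0.257]
orientation: [[0.997, 0.08, -0.0], [0.08, -0.997, -0.002], [-0.0, 0.002, -1.0]]
force: [-8.1, -2.5, 18.0]
opening: 0.0166
grasp_force: 100.8
```

step_arm(fingers=[1,1,1,1,1,1,1,1,1,1], translation=[[0,-0.02,0],[0,-0.04,0],[0,-0.06,0],[0,-0.08,0],[0,-0.1,0],[0,-0.12,0],[0,-0.14,0],[0,-0.15,0],[0,-0.15,0],[0,-0.15,0]], delta_rot=[[0,0,0],[0,0,0],[0,0,0],[0,0,0],[0,0,0],[0,0,0],[0,0,0],[0,0,0],[0,0,0],[0,0,0]])

```text
t: 12.95
eef_pos: [0.5171, -0.0201, 0.257]
orientation: [[0.997, 0.08, -0.0], [0.08, -0.997, -0.002], [-0.0, 0.002, -1.0]]
force: [-7.3, -1.2, 16.0]
opening: 0.0163
grasp_force: 100.8
```

```bash
python3 - <<'E'
from h import *
s=r.read_state();print(s["t"],s["eef_pos"],s["force"],s["wrist_torque"])
a=r.get_image("scene")[165:315,280:430]; w=r.get_image("wrist")
cv2.imwrite("pics/w5.png",w)
cv2.imwrite("pics/j5.png",np.hstack([cv2.resize(a,(400,400),interpolation=cv2.INTER_CUBIC),cv2.resize(w[:200,220:420],(400,400))]))
E
```

```text
12.95 [ 0.51707805 -0.02011032  0.25699754] [-7.28638521 -1.20255368 16.02008278] [-0.08123025  1.2453051   0.13241027]
```

View pics/j5.png

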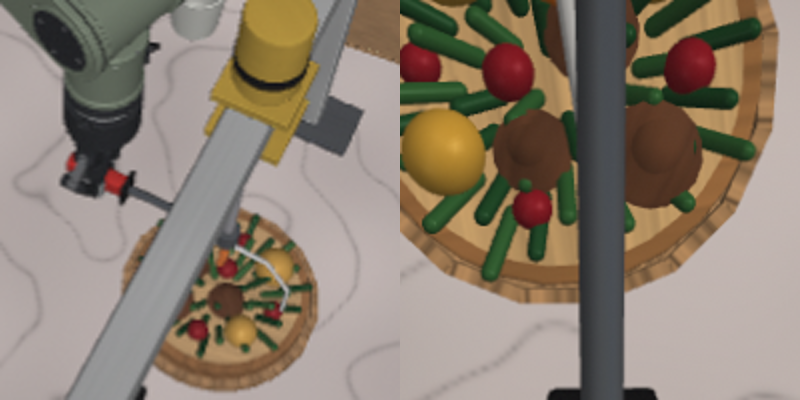

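The rod is at (230,238) in the scene view, with the orange hook at (222,258), and the bail emerges just beside the rod at (238,248). In the wrist crop the wire is at (568,0), just left of the bar.

```bash
python3 - <<'E'
from h import *
x=np.array([.9967,.0806,0]);y=np.array([-.0806,.9967,0])
s=r.read_state();G=np.array(s["eef_pos"])*[1,1,0]+.0017*x; H=G+.15*x+.009*y
for uv in([303,0],[304,15]):
    for z in(.15,.155,.16):
        q=onplane("wrist",[uv],z)[0]; print(uv,z,((q-H)@x).round(4),((q-H)@y).round(4))
for uv in((280+238*.375,165+248*.375),(280+260*.375,165+258*.375)):
    for z in(.15,.163):
        q=onplane("scene",[uv],z)[0];print("scene",uv,z,(q-H)@x,(q-H)@y)
for p in([0,-.009,.20],[0,-.009,.15],[0,.0,.135],[0,0,.163],[.02,0,.16]):
    print(p,((proj("scene",H+p[0]*x+p[1]*y+[0,0,p[2]])[0]-[280,165])/.375).round(1))
E
```

```text
[303, 0] 0.15 -0.0158 -0.0002
[303, 0] 0.155 -0.0176 -0.0004
[303, 0] 0.16 -0.0194 -0.0007
[304, 15] 0.15 -0.0233 -0.0006
[304, 15] 0.155 -0.0248 -0.0008
[304, 15] 0.16 -0.0264 -0.0011
scene (369.25, 258.0) 0.15 0.005042537790917985 0.00657238626880155
scene (369.25, 258.0) 0.163 0.006325119115964029 6.532228188683329e-05
scene (377.5, 261.75) 0.15 0.029970993136376214 0.006773621873998026
scene (377.5, 261.75) 0.163 0.030987660624452924 0.0002644112907068772
[0, -0.009, 0.2] [232.8 236.3]
[0, -0.009, 0.15] [227.4 257.9]
[0, 0.0, 0.135] [229.4 257.3]
[0, 0, 0.163] [232.4 245.5]
[0.02, 0, 0.16] [249.8 254.9]
```

The vision puts the wire at the throat centre within about 2 mm. I'll feel for the shank contact to confirm.

step_arm(fingers=[1,1,1,1,1,1,1,1,1,1], translation=[[0,-0.02,0],[0,-0.04,0],[0,-0.06,0],[0,-0.08,0],[0,-0.1,0],[0,-0.12,0],[0,-0.14,0],[0,-0.16,0],[0,-0.18,0],[0,-0.18,0]], delta_rot=[[0,0,0],[0,0,0],[0,0,0],[0,0,0],[0,0,0],[0,0,0],[0,0,0],[0,0,0],[0,0,0],[0,0,0]])

```text
t: 14.05
eef_pos: [0.5169, -0.0183, 0.257]
orientation: [[0.997, 0.08, -0.0], [0.08, -0.997, -0.002], [-0.0, 0.002, -1.0]]
force: [-8.1, -1.3, 17.5]
opening: 0.0164
grasp_force: 100.8
```

step_arm(fingers=[1,1,1,1,1,1,1,1,1,1], translation=[[0,-0.02,0],[0,-0.04,0],[0,-0.06,0],[0,-0.08,0],[0,-0.1,0],[0,-0.1,0],[0,-0.1,0],[0,-0.1,0],[0,-0.1,0],[0,-0.1,0]], delta_rot=[[0,0,0],[0,0,0],[0,0,0],[0,0,0],[0,0,0],[0,0,0],[0,0,0],[0,0,0],[0,0,0],[0,0,0]])

```text
t: 15.05
eef_pos: [0.5168, -0.0173, 0.257]
orientation: [[0.997, 0.08, -0.0], [0.08, -0.997, -0.002], [-0.0, 0.002, -1.0]]
force: [-7.9, -0.8, 16.5]
opening: 0.0167
grasp_force: 100.8
```

step_arm(fingers=[1,1,1,1,1,1,1,1,1,1], translation=[[0,-0.02,0],[0,-0.04,0],[0,-0.06,0],[0,-0.08,0],[0,-0.1,0],[0,-0.12,0],[0,-0.12,0],[0,-0.12,0],[0,-0.12,0],[0,-0.12,0]], delta_rot=[[0,0,0],[0,0,0],[0,0,0],[0,0,0],[0,0,0],[0,0,0],[0,0,0],[0,0,0],[0,0,0],[0,0,0]])

```text
t: 16.05
eef_pos: [0.5167, -0.0161, 0.257]
orientation: [[0.997, 0.08, -0.0], [0.08, -0.997, -0.002], [-0.0, 0.002, -1.0]]
force: [-8.4, -1.8, 16.9]
opening: 0.0166
grasp_force: 100.8
```

```bash
python3 - <<'E'
from h import *
x=np.array([.9967,.0806,0]);y=np.array([-.0806,.9967,0])
F=[];M=[]
for i in range(4):
    w=r.get_image("wrist"); s=r.read_state();F.append(s["force"]);M.append(s["wrist_torque"])
print(s["t"],s["eef_pos"],np.mean(F,0),np.std(F,0),np.mean(M,0))
a=r.get_image("scene")[210:290,330:410]; cv2.imwrite("pics/j6.png",np.hstack([cv2.resize(a,(400,400),interpolation=cv2.INTER_CUBIC),cv2.resize(w[:100,260:360],(400,400),interpolation=cv2.INTER_CUBIC)]))
E
```

```text
16.25 [ 0.51672996 -0.01609989  0.25697211] [-7.95520199 -1.12542098 17.17789918] [0.39605533 0.40012463 0.72158895] [-0.11506571  1.25490974  0.14518873]
```

View pics/j6.png

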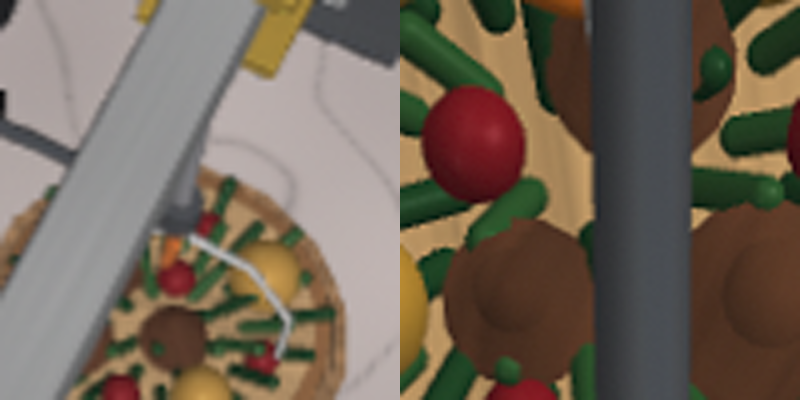

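The orange hook tip is visible left of the wire and the bar is right of it, near (306,5) in the wrist frame, so the wire sits between tip and shank. There is no contact force. Letting the hook up slowly.

step_arm(fingers=[1,1,1,1,1,1,1,1,1,1], translation=[[0,0.02,-0.2],[0,0.04,-0.4],[0,0.06,-0.6],[0,0.08,-0.8],[0,0.1,-1],[0,0.1,-1.2],[0,0.1,-1.4],[0,0.1,-1.6],[0,0.1,-1.8],[0,0.1,-2]], delta_rot=[[0,0,0],[0,0,0],[0,0,0],[0,0,0],[0,0,0],[0,0,0],[0,0,0],[0,0,0],[0,0,0],[0,0,0]])

```text
t: 17.3
eef_pos: [0.5168, -0.0167, 0.277]
orientation: [[0.997, 0.08, -0.0], [0.08, -0.997, -0.001], [-0.0, 0.001, -1.0]]
force: [-8.2, 0.0, 16.6]
opening: 0.0166
grasp_force: 100.7
```

step_arm(fingers=[1,1,1,1,1,1,1,1,1,1], translation=[[0,0,-0.2],[0,0,-0.4],[0,0,-0.6],[0,0,-0.8],[0,0,-1],[0,0,-1.1],[0,0,-1.2],[0,0,-1.3],[0,0,-1.4],[0,0,-1.5]], delta_rot=[[0,0,0],[0,0,0],[0,0,0],[0,0,0],[0,0,0],[0,0,0],[0,0,0],[0,0,0],[0,0,0],[0,0,0]])

```text
t: 18.3
eef_pos: [0.5168, -0.0168, 0.2901]
orientation: [[0.997, 0.08, -0.0], [0.08, -0.997, -0.001], [-0.0, 0.001, -1.0]]
force: [-3.1, 0.4, 7.5]
opening: 0.0165
grasp_force: 99.4
```

The load dropped from 16.6 N to 7.5 N, so the arrangement is hanging from the throat. Continuing up slowly.

step_arm(fingers=[1,1,1,1,1,1,1,1,1,1], translation=[[0,0,-0.2],[0,0,-0.5],[0,0,-0.8],[0,0,-1.1],[0,0,-1.4],[0,0,-1.7],[0,0,-2],[0,0,-2.3],[0,0,-2.6],[0,0,-2.9]], delta_rot=[[0,0,0],[0,0,0],[0,0,0],[0,0,0],[0,0,0],[0,0,0],[0,0,0],[0,0,0],[0,0,0],[0,0,0]])

```text
t: 19.3
eef_pos: [0.5167, -0.0167, 0.319]
orientation: [[0.997, 0.08, -0.0], [0.08, -0.997, -0.001], [-0.0, 0.001, -1.0]]
force: [-3.2, 0.2, 6.7]
opening: 0.0168
grasp_force: 99.3
```

step_arm(fingers=[1,1,1,1,1,1,1,1,1,1], translation=[[0,0,-0.3],[0,0,-0.6],[0,0,-0.9],[0,0,-1.2],[0,0,-1.5],[0,0,-1.8],[0,0,-2.1],[0,0,-2.4],[0,0,-2.7],[0,0,-3]], delta_rot=[[0,0,0],[0,0,0],[0,0,0],[0,0,0],[0,0,0],[0,0,0],[0,0,0],[0,0,0],[0,0,0],[0,0,0]])

```text
t: 20.3
eef_pos: [0.5167, -0.0167, 0.3487]
orientation: [[0.997, 0.08, -0.0], [0.08, -0.997, -0.001], [-0.0, 0.0, -1.0]]
force: [-3.7, -0.9, 3.5]
opening: 0.0166
grasp_force: 99.1
```

step_arm(fingers=[1,1,1,1,1,1,1,1,1,1], translation=[[0,0,-0.3],[0,0,-0.6],[0,0,-0.9],[0,0,-1.2],[0,0,-1.5],[0,0,-1.8],[0,0,-2],[0,0,-2.2],[0,0,-2.3],[0,0,-2.4]], delta_rot=[[0,0,0],[0,0,0],[0,0,0],[0,0,0],[0,0,0],[0,0,0],[0,0,0],[0,0,0],[0,0,0],[0,0,0]])

```text
t: 21.3
eef_pos: [0.5168, -0.0165, 0.3721]
orientation: [[0.997, 0.08, -0.001], [0.08, -0.997, 0.0], [-0.001, -0.0, -1.0]]
force: [-3.9, -1.3, 3.9]
opening: 0.0167
grasp_force: 98.9
```

step_arm(fingers=[1,1,1,1,1,1,1,1,1,1], translation=[[0,0,-0.08],[0,0,-0.16],[0,0,-0.24],[0,0,-0.32],[0,0,-0.4],[0,0,-0.46],[0,0,-0.52],[0,0,-0.56],[0,0,-0.6],[0,0,-0.6]], delta_rot=[[0,0,0],[0,0,0],[0,0,0],[0,0,0],[0,0,0],[0,0,0],[0,0,0],[0,0,0],[0,0,0],[0,0,0]])

```text
t: 22.3
eef_pos: [0.5168, -0.0165, 0.378]
orientation: [[0.997, 0.08, -0.001], [0.08, -0.997, 0.0], [-0.001, -0.0, -1.0]]
force: [-5.3, -0.9, 4.8]
opening: 0.0166
grasp_force: 98.8
```

step_arm(fingers=[1,1,1,1,1,1,1,1,1,1], translation=[[0,0,-0.03],[0,0,-0.06],[0,0,-0.09],[0,0,-0.12],[0,0,-0.15],[0,0,-0.15],[0,0,-0.15],[0,0,-0.15],[0,0,-0.15],[0,0,-0.15]], delta_rot=[[0,0,0],[0,0,0],[0,0,0],[0,0,0],[0,0,0],[0,0,0],[0,0,0],[0,0,0],[0,0,0],[0,0,0]])

```text
t: 23.3
eef_pos: [0.5168, -0.0165, 0.3788]
orientation: [[0.997, 0.08, -0.001], [0.08, -0.997, 0.0], [-0.001, -0.0, -1.0]]
force: [-3.0, -0.9, -4.6]
opening: 0.0167
grasp_force: 97.6
```

The force reversed to −4.6 N, so the rod is at its top stop. Relaxing the load, then opening gently.

step_arm(fingers=[1,1,1,1,1,2,3,4,5.5,7], translation=[[0,0,0.02],[0,0,0.02],[0,0,0.02],[0,0,0.02],[0,0,0.02],[0,0,0.02],[0,0,0.02],[0,0,0.02],[0,0,0.02],[0,0,0.02]], delta_rot=[[0,0,0],[0,0,0],[0,0,0],[0,0,0],[0,0,0],[0,0,0],[0,0,0],[0,0,0],[0,0,0],[0,0,0]], newtons=20)

```text
t: 24.3
eef_pos: [0.5174, -0.0166, 0.3804]
orientation: [[0.997, 0.08, 0.002], [0.08, -0.997, -0.0], [0.002, 0.0, -1.0]]
force: [-0.5, 0.3, -0.6]
opening: 0.0679
grasp_force: 0.0
```

step_arm(fingers=[8.5,8.5,8.5,8.5,8.5,8.5,8.5,8.5,8.5,8.5], translation=[[0,0,0],[0,0,0],[0,0,0],[0,0,-1],[0,0,-2.5],[0,0,-4.5],[0,0,-6.5],[0,0,-8.5],[-1,0,-10],[-2,0,-11]], delta_rot=[[0,0,0],[0,0,0],[0,0,0],[0,0,0],[0,0,0],[0,0,0],[0,0,0],[0,0,0],[0,0,0],[0,0,0]])

```text
t: 25.3
eef_pos: [0.4966, -0.0182, 0.492]
orientation: [[0.997, 0.08, 0.003], [0.08, -0.997, -0.001], [0.003, 0.001, -1.0]]
force: [0.1, 0.7, -0.2]
opening: 0.085
grasp_force: 0.0
```

```bash
python3 - <<'E'
from h import *
s=r.read_state();print(s["t"],s["eef_pos"],s["force"])
a=r.get_image("scene"); b=r.get_image("top")
cv2.imwrite("pics/end.png",np.vstack([cv2.resize(a[130:330,230:480],(750,600),interpolation=cv2.INTER_CUBIC)]))
E
```

```text
25.3 [ 0.496583   -0.0182256   0.49200328] [ 0.08573986  0.65122187 -0.24841816]
```

View pics/end.png

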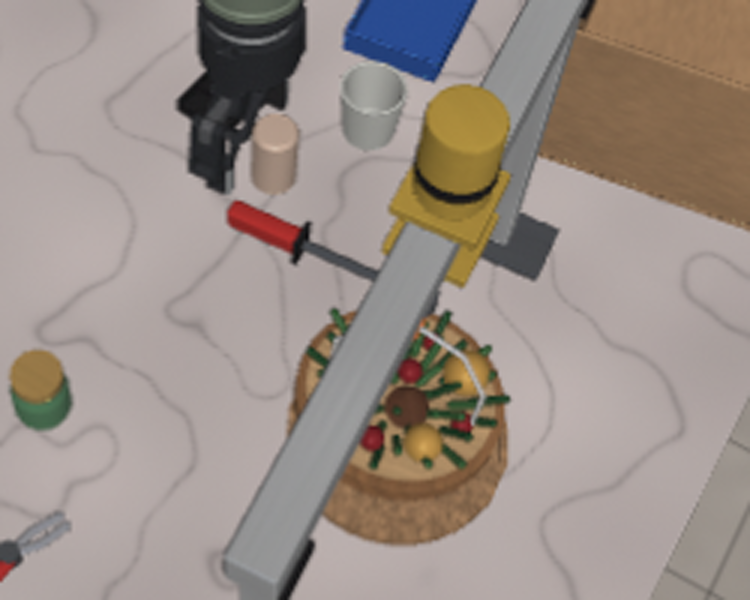

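The arrangement hangs clear above the cork pad, which shows beneath it at (410,520). The grip is free at (265,228), the hook is retracted, and the other things haven't moved. I'll allow a short settle, then hand in.

step_arm(fingers=[8.5,8.5,8.5,8.5,8.5,8.5,8.5,8.5,8.5,8.5], translation=[[0,0,0],[0,0,0],[0,0,0],[0,0,0],[0,0,0],[0,0,0],[0,0,0],[0,0,0],[0,0,0],[0,0,0]], delta_rot=[[0,0,0],[0,0,0],[0,0,0],[0,0,0],[0,0,0],[0,0,0],[0,0,0],[0,0,0],[0,0,0],[0,0,0]])

```text
t: 26.4
eef_pos: [0.4971, -0.0182, 0.4896]
orientation: [[0.997, 0.08, 0.0], [0.08, -0.997, -0.0], [0.0, 0.0, -1.0]]
force: [1.0, -0.2, -0.2]
opening: 0.085
grasp_force: 0.0
```

```bash
python3 -c "
from station import r
print(r.close_job())"
```

```text
the job is handed in; nothing more can be done
None
```

The arrangement now hangs freely from the fully retracted hook, let up under control with the grip held throughout; the gripper is clear, and the job was handed in at about 26 s (the hand-in returned no verdict).

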